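Nest the shield cups, then hold the source shutter half open

ROBOT

A 7-joint arm with a two-finger parallel gripper is mounted at the origin on the work surface. World frame = base frame: x ahead of the robot, y to its left, z up, the work surface at z = 0. Lengths are in m, angles in rad, forces in N, time in s.
With the tool pointing down it reaches from about 0.4 to 0.85 m from the base axis. Payload 4.4 kg.
Tool frame: the origin (TCP) lies at the very end of the fingers, on their centre line; the grasp point (between the pads) lies 19 mm behind it; z points along the fingers, y is the line along which they close (so a half turn about z gives the same grasp; the last joint's range is limited). The gripper opens to 94 mm and grips with 3 to 60 N. Pads are 16 mm wide; open, the fingers measure 119 mm over their backs; the gripper's body (75 mm by 177 mm) begins 78 mm behind the grasp point.
Start: joints at [-1.255, 0.628, 0.038, 1.517, -0.027, 0.996, -0.02], TCP at [0.242, 0.603, 0.205] pointing down, gripper open.
Joint ranges: [-3.06, 3.06], [-0.37, 2.12], [-1.25, 1.32], [0.18, 2.47], [-1.1, 4.24], [0.23, 1.98], [-2.94, 2.94]. Speed limits (rad/s): [2.57, 2.57, 3.14, 3.14, 3.14, 3.14, 3.14].

INTERFACE

Orientations are given as a rotation vector (axis times angle).
In Python, from rig import manip gives the robot as it stands. Calls block until the motion is done:
- manip.move_ptp(position, orientation): joint-space move of the TCP to a pose.
- manip.line_to(position, rot=None, velocity=0.15): straight line of the TCP; rot=None keeps the orientation; velocity is the mean speed in m/s.
- manip.move_j(angles): joint-space move.
- manip.set_gripper(opening): finger opening in m; the grip force is fixed at half the most; returns when the fingers have stopped.
- manip.pause(seconds).
- manip.inverse_kinematics(position, orientation): joint angles nearest the present ones, or None.
- manip.observe(): the state.
- manip.camera(name): name is "side" or "top"; returns the picture (400x640x3 uint8, red, green, blue); there is no depth.
- manip.camera_info(name): a dict with "mtx" (3x3 intrinsics, pixels), "world_to_cam" (4x4, takes a point from world to camera coordinates). Camera axes: x right, y down, z forward; pixel columns grow to the right and rows downward; lengths in m; the calibration is good to about 2 mm. A picture is of the moment at which its call begins. camera_info takes no time and is no camera call.
A pose or a line that the arm cannot do raises manip.MotionError and nothing moves.
- manip.finish_job(): hands the job in; it is judged then, once.
Trained networks look in the newest picture that a camera, given by its name, has taken for a name from the list of things; names that differ only in an ending like _2 or _b are one class to them, and where a whole thing is asked for, a point or a joint stands for the part that bears it (a point fixed in the world has none). Each returns a list of dicts, best first, with "score" (0 to 1); they miss things now and then, are a little off and sometimes report something else, mostly with a low value. They report only what shows in the picture. A call takes as long as a camera call.
- manip.search_frame(thing, camera): "position" ([column, row] in pixels, amid what is visible of it).
The state is a dict: "t": time; "joint_positions": joint angles; "joint_velocities": joint speeds; "effort": joint torques, N m; "tcp_pos": TCP position; "orientation": TCP orientation; "wrist_force": force on the tool from outside, world axes, zero at the start; "moment": the same for the moment, N m; "opening": finger opening in m; "grip_force": force on a finger pad.
Only numpy, scipy, OpenCV 4.12 (cv2) and the standard library are available. Lean on these libraries where they do the work, as an engineer would, in place of code of your own. Each camera call takes 0.05 s, during which the arm holds its last target. There are 200 camera calls.

TASK

Build the three-layer shield: set the middle-sized cup upright in the widest one, which stays where it stands, then the slim tall cup in the middle one, setting each down rather than dropping it. Then slide the copper shutter on the grey source box against its spring to half its travel, never right to its open stop, and finish while holding it there: do not let go, the measurement is running. Leave the tape roll, screwdriver, adapter and jar where they are.

Things in the scene. Friction and masses are not known exactly. Their poses are not given: they have to be found in the camera images.
- wide_cup_floor (a point): Centre of the inner floor (4 mm above the underside) of the widest cup: open aluminium cup, 84 mm outer diameter, 78 mm inside, 45 mm tall, 0.3 to 0.5 kg, stands upright on the mat; z up
- middle_cup_centre (a point): Centre, half-way up, of the middle cup: open aluminium cup, 62 mm outer diameter, 56 mm inside, 80 mm tall (rim 40 mm above this point), floor 4 mm thick, 0.13 to 0.25 kg; its z axis points up out of the mouth. Seated in the wide cup it stands out 39 mm above that cup's rim: grip it across its outside near the rim, from above
- middle_cup_floor (a point): Centre of the middle cup's inner floor, 4 mm above its underside
- slim_cup_centre (a point): Centre, half-way up, of the slim cup: open aluminium cup, 42 mm outer diameter, 115 mm tall (rim 57.5 mm above this point), 0.08 to 0.17 kg; its z axis points up out of the mouth. Seated in the middle cup it stands out 39 mm above that cup's rim: grip it across its outside near the rim, from above
- source_box: Grey fixed steel box, 140 (x) by 260 (y) by 70 mm high, origin at the centre of its underside, bolted down. On its top an 80 mm long opening lies under a flat copper shutter plate (78 by 90 by 3 mm) between two aluminium rails; the shutter slides along the box's own -y, towards the steel spring tube. The black marks on the rails lie level with the shutter's trailing (+y) edge at half travel
- shutter_tab (a point): Centre of the shutter's upright copper tab, 40 mm (box x) by 14 mm (box y) and 40 mm tall, standing on the middle of the shutter plate: it can be pinched from above across its 14 mm (fingers before and behind it along the slide) or pushed. Its top is 20 mm above this point, the shutter plate's top face 20 mm below; axes as the box's
- shutter (a joint): Shutter travel in m: 0 shut (where the spring keeps it), 0.08 at the open stop, 0.04 half; it grows as the tab moves along the box's -y. The spring pushes back with about 3 N at the start, 9 N at half and 15 N at the stop; let go, it snaps shut
- tape_roll_mid (a point): Bystander: roll of copper tape lying flat, 56 mm across, 18 mm high, its middle
- screwdriver_grip (a point): Bystander: screwdriver, 170 mm long, lying; the middle of its handle
- adapter_mid (a point): Bystander: small stepped brass adapter, 22 mm across, 26 mm tall, standing; its middle
- jar_mid (a point): Bystander: small pale jar with a white cap, 52 mm across, 60 mm tall, its middle

How it is judged:
On the way, in this order (a step that is already met when the one before it is completed fails the run):
1. the middle cup is lowered to the floor of the wide cup, still in the gripper (z of middle_cup_centre in the frame of wide_cup_floor below 0.052 m and horizontal distance between middle_cup_centre and wide_cup_floor below 0.012 m and contact force between the fingers and middle_cup above 0.5 N), for 0.05 s.
2. the middle cup stands in the wide cup, let go (z of middle_cup_centre in the frame of wide_cup_floor between 0.034 and 0.046 m and horizontal distance between middle_cup_centre and wide_cup_floor below 0.012 m and angle between middle_cup_centre's own z axis and vertical below 0.12 rad and contact force between each of the arm, the fingers and middle_cup below 0.05 N), for 0.2 s.
3. the slim cup is lowered to the floor of the middle cup, still in the gripper (z of slim_cup_centre in the frame of middle_cup_floor below 0.0695 m and horizontal distance between slim_cup_centre and middle_cup_floor below 0.012 m and contact force between the fingers and slim_cup above 0.5 N), for 0.05 s.
4. the slim cup stands in the middle cup, let go (z of slim_cup_centre in the frame of middle_cup_floor between 0.0515 and 0.0635 m and horizontal distance between slim_cup_centre and middle_cup_floor below 0.012 m and angle between slim_cup_centre's own z axis and vertical below 0.12 rad and contact force between each of the arm, the fingers and slim_cup below 0.05 N), for 0.2 s.
5. the shutter is held at half travel (value of joint shutter between 0.034 and 0.046 m and contact force between the fingers and shutter above 5 N), for 0.5 s.
At the end, for the whole second after the job is handed in: Fingers hold the shutter still at 0.034 to 0.046 m of its 0.08 m with over 5 N; middle cup in wide cup and slim cup in middle cup, untouched, each within 6 mm of seated, 12 mm of centre, 0.12 rad of upright; wide cup within 30 mm of its start (all of step 2 and all of step 4 and all of step 5 and velocity of joint shutter between -0.005 and 0.005 m/s and distance of wide_cup_floor from where it was at the start of the episode below 0.03 m); the arm keeps its last pose, push and grip.
It fails at once if the shutter is run to its open stop (beyond 0.072 m) (value of joint shutter above 0.072 m).
It fails at once if a bystander is moved more than 30 mm (distance of any of tape_roll_mid, screwdriver_grip, adapter_mid, jar_mid from where it was at the start of the episode above 0.03 m).
It also fails if it takes over 72 s, if anything falls off the work surface, if the arm or the gripper's body presses on something with over 40 N, if the wrist force passes 120 N, or if a joint passes its speed limit or range.

## Working session

There is one attempt and no reset: what is moved stays moved. The work goes in short steps, each a Python script; the robot and the scene stay as the last script left them, time stands still between calls to the robot, and variables do not carry over. Pictures are saved under pics/ and viewed, at most 10 in all, crops included, and the job is handed in when it is done.

```bash
mkdir -p pics; ls
python3 - <<'E'
from rig import manip
import cv2,numpy as np
for c in("top","side"):
    im=manip.camera(c); cv2.imwrite(f"pics/{c}0.png",im[:,:,::-1])
    i=manip.camera_info(c); print(c,np.round(i["mtx"],1).tolist(),np.round(i["world_to_cam"],3).tolist())
    for t in["wide_cup_floor","middle_cup_centre","slim_cup_centre","source_box","shutter_tab","shutter","tape_roll_mid","screwdriver_grip","adapter_mid","jar_mid"]:
        print(t,[(np.round(d["position"]).tolist(),round(d["score"],2)) for d in manip.search_frame(t,c)][:3])
o=manip.observe();print(o)
E
```

```text
pics
top [[363.0, 0.0, 322.9], [0.0, 363.0, 201.0], [0.0, 0.0, 1.0]] [[0.002, -1.0, -0.009, -0.031], [-0.994, -0.001, -0.114, 0.575], [0.114, 0.01, -0.993, 0.781], [0.0, 0.0, 0.0, 1.0]]
wide_cup_floor [([191.0, 238.0], 0.72), ([262.0, 165.0], 0.66), ([312.0, 263.0], 0.3)]
middle_cup_centre [([312.0, 262.0], 0.63), ([403.0, 224.0], 0.25)]
slim_cup_centre [([261.0, 167.0], 0.98), ([403.0, 222.0], 0.26)]
source_box [([429.0, 223.0], 0.79)]
shutter_tab [([404.0, 224.0], 0.95)]
shutter [([403.0, 223.0], 0.66)]
tape_roll_mid [([196.0, 171.0], 0.78)]
screwdriver_grip [([331.0, 191.0], 0.78)]
adapter_mid [([216.0, 122.0], 0.47)]
jar_mid [([214.0, 122.0], 0.86)]
side [[409.2, 0.0, 320.0], [0.0, 409.2, 197.1], [0.0, 0.0, 1.0]] [[-0.916, -0.402, -0.002, 0.514], [-0.309, 0.708, -0.635, 0.258], [0.257, -0.581, -0.773, 0.759], [0.0, 0.0, 0.0, 1.0]]
wide_cup_floor [([296.0, 356.0], 0.72)]
middle_cup_centre [([375.0, 238.0], 0.71)]
slim_cup_centre [([262.0, 239.0], 0.87), ([315.0, 208.0], 0.64), ([223.0, 315.0], 0.2)]
source_box [([374.0, 152.0], 0.63)]
shutter_tab [([372.0, 156.0], 0.74)]
shutter [
[... 257 characters left out ...]
'joint_positions': array([-1.25479504,  0.62837291,  0.03850018,  1.51736931, -0.02702411,
        0.99630236, -0.01998155]), 'joint_velocities': array([-0.00020923,  0.00032657,  0.00043211, -0.00137934,  0.00133706,
        0.00062075,  0.00025746]), 'effort': array([-3.08969065e-04, -5.49598253e+01,  1.14301052e+00, -1.86944300e+01,
       -5.25037595e-02,  1.58115628e-02, -4.16399502e-07]), 'tcp_pos': array([0.24216402, 0.60324225, 0.20550583]), 'orientation': array([-5.96116765e-01, -3.08447078e+00, -1.18173071e-04]), 'wrist_force': array([-0.40992301, -0.37432966,  0.36080627]), 'moment': array([-0.00545709, -0.03479206, -0.04116647]), 'grip_force': 0.0, 'opening': 0.09428279388174761}
```

View pics/top0.png

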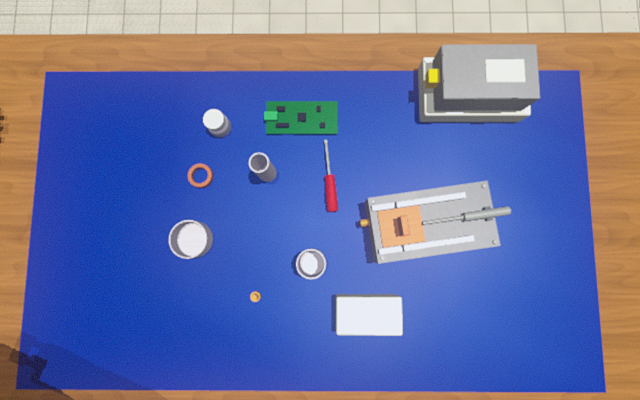

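View pics/side0.png

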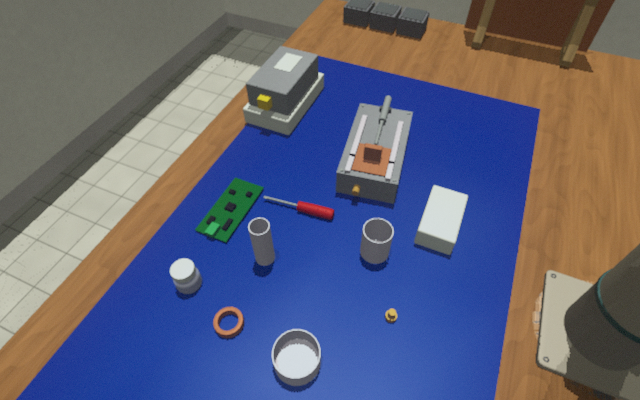

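The top view shows wide cup (191,239), slim (262,167), middle (311,263), adapter (255,297), jar (216,123), tape (199,175), screwdriver (331,190), and the tab (404,224) on a slightly turned box. The side view agrees, with wide (297,357), middle (376,240), slim (262,241) and tab (372,155). Next I fit silhouettes in both views to get the poses.

```bash
cat > h.py <<'E'
import cv2,numpy as np
from scipy.optimize import minimize
from scipy.spatial.transform import Rotation as R
from rig import manip
def proj(c,P):
    i=manip.camera_info(c);T=np.array(i["world_to_cam"]);q=(T[:3,:3]@np.atleast_2d(P).T).T+T[:3,3]
    q=q@np.array(i["mtx"]).T; return q[:,:2]/q[:,2:]
def back(c,uv,z):
    i=manip.camera_info(c);T=np.array(i["world_to_cam"]);Rt=T[:3,:3].T;o=-Rt@T[:3,3]
    d=Rt@np.linalg.solve(i["mtx"],[*uv,1.]);return o+d*(z-o[2])/d[2]
S=4
def mask(im):
    h=cv2.cvtColor(im,cv2.COLOR_RGB2HSV)
    m=((h[...,0]>105)&(h[...,0]<130)&(h[...,1]>150)) # mat blue
    return (~m).astype(np.uint8)
def comp(m,uv):
    n,l=cv2.connectedComponents(m,connectivity=4);k=l[int(uv[1]),int(uv[0])]
    w=(l==k).astype(np.uint8)
    cs,_=cv2.findContours(w,cv2.RETR_EXTERNAL,cv2.CHAIN_APPROX_NONE)
    return cv2.drawContours(np.zeros_like(w),cs,-1,1,-1)
def cup(r,h,z0=0):
    a=np.linspace(0,2*np.pi,48,endpoint=False);c=np.c_[r*np.cos(a),r*np.sin(a),0*a]
    return np.r_[c+[0,0,z0],c+[0,0,z0+h]]
def box(x,y,h): return np.array([[i*x/2,j*y/2,k*h] for i in(-1,1) for j in(-1,1) for k in(0,1)])
def cost(p,pts,masks):
    Rz=R.from_euler('z',p[2] if len(p)>2 else 0).as_matrix();c=0
    for cam,m in masks.items():
        hull=cv2.convexHull((proj(cam,pts@Rz.T+[p[0],p[1],0])+.5).astype(np.float32))
        d=np.zeros((400*S,640*S),np.uint8);cv2.fillPoly(d,[np.round(hull*S*16).astype(np.int32)],1,shift=4)
        c+=1-(d&m).sum()/((d|m).sum())
    return c
def fit(pts,ms,p0):
    ms={c:cv2.resize(m,None,fx=S,fy=S,interpolation=cv2.INTER_NEAREST) for c,m in ms.items()}
    p0=np.array(p0,float);s=np.vstack([p0]+[p0+e for e in np.diag([.015,.015,.1][:len(p0)])])
    r=minimize(cost,p0,(pts,ms),'Nelder-Mead',options=dict(initial_simplex=s,xatol=2e-4,fatol=1e-4,maxiter=80))
    return r.x,r.fun
def down(yaw): return (R.from_euler('z',yaw)*R.from_euler('x',np.pi)).as_rotvec()
E
python3 - <<'E'
from h import *
im={c:cv2.imread(f"pics/{c}0.png")[:,:,::-1].copy() for c in("top","side")}
M={c:mask(i) for c,i in im.items()}
for n,r,h,t,s in(("wide",.042,.045,(191,239),(297,357)),("mid",.031,.08,(311,263),(376,240)),("slim",.021,.115,(262,167),(262,241))):
    ms={"top":comp(M["top"],t),"side":comp(M["side"],s)}
    p0=back("top",t,h/2)[:2]
    print(n,[m.sum() for m in ms.values()],fit(cup(r,h),ms,p0),[fit(cup(r,h),{c:ms[c]},p0) for c in ms])
ms={}
for c,u in(("top",(430,224)),("side",(373,155))):
    m=cv2.morphologyEx(M[c],cv2.MORPH_CLOSE,np.ones((3,3),np.uint8))
    m=comp(m,u);ms[c]=comp(cv2.morphologyEx(m,cv2.MORPH_OPEN,np.ones((21,21),np.uint8)),u)
p0=[*back("top",(435,222),.05)[:2],0.1]
print("box",[m.sum() for m in ms.values()],fit(box(.14,.26,.07),ms,p0),[fit(box(.14,.26,.07),{c:ms[c]},p0) for c in ms])
print("tab",back("top",(404,224),.093))
for n,t,z in(("adapter",(255,297),.013),("jar",(216,123),.05),("tape",(199,175),.01),("sd",(331,192),.015)): print(n,back("top",t,z))
E
```

```text
wide [np.uint64(1464), np.uint64(2396)] (array([0.4903755 , 0.26556997]), np.float64(0.1225604836343519)) [(array([0.49087848, 0.26742399]), np.float64(0.04936428022868844)), (array([0.49021996, 0.2641698 ]), np.float64(0.04238237977323078))]
mid [np.uint64(838), np.uint64(1303)] (array([ 0.4387756 , -0.00746478]), np.float64(0.1774433812188978)) [(array([ 0.43875942, -0.00466387]), np.float64(0.11275167785234896)), (array([ 0.43919076, -0.0096437 ]), np.float64(0.03165041116848344))]
slim [np.uint64(603), np.uint64(1003)] (array([0.64532646, 0.10016721]), np.float64(0.16727174245014031)) [(array([0.64670571, 0.10198284]), np.float64(0.06092893348505224)), (array([0.64680608, 0.09743695]), np.float64(0.035608308605341255))]
box [np.uint64(27743), np.uint64(5548)] (array([ 0.52858254, -0.26918479,  0.15657733]), np.float64(0.7326188415118421)) [(array([ 0.42442676, -0.23444918,  0.81334129]), np.float64(0.672377061732621)), (array([ 0.52928887, -0.26926611,  0.15402925]), np.float64(0.03719756832149723))]
tab [ 0.52111225 -0.19760707  0.093     ]
adapter [0.36164531 0.12109043 0.013     ]
jar [0.75015095 0.21120712 0.05      ]
tape [0.63858148 0.2590452  0.01      ]
sd [ 0.5982248  -0.04859357  0.015     ]
```

Run:
```python
from h import *
for n,p,y in(("mid",(.439,-.0075),0),("wide",(.4905,.2655),0),("slim",(.6465,.1),0),("tab",(.519,-.199),.154)):
    for k in(0,np.pi):
        q=manip.inverse_kinematics([*p,.12],down(y+k)); print(n,k,None if q is None else np.round(q,2))
```

```text
mid 0 [-0.48  0.56  0.63  2.18 -0.61  0.58 -0.97]
mid 3.141592653589793 [-0.02  0.48 -0.04  2.17  0.04  0.49  1.48]
wide 0 [-0.97  0.71  0.68  1.87 -0.62  0.78 -1.52]
wide 3.141592653589793 [-0.51  0.61 -0.06  1.86  0.06  0.67  0.97]
slim 0 [-0.58  0.84  0.71  1.6  -0.64  0.95 -1.23]
slim 3.141592653589793 [-0.18  0.73 -0.03  1.58  0.03  0.83  1.35]
tab 0 [-0.09  0.7   0.65  1.88 -0.59  0.77 -0.53]
tab 3.141592653589793 [ 0.34  0.61 -0.03  1.87  0.03  0.67  2.01]
```

Run:
```python
from h import *
D=down(np.pi)
manip.move_ptp([.439,-.0075,.16],D)
manip.line_to([.439,-.0075,.05],velocity=.15)
manip.set_gripper(0.03)
o=manip.observe();print(o["t"],o["tcp_pos"],o["opening"],o["grip_force"],o["wrist_force"])
manip.line_to([.439,-.0075,.16],velocity=.15)
o=manip.observe();print(o["t"],o["tcp_pos"],o["opening"],o["grip_force"],o["wrist_force"])
manip.line_to([.4905,.2655,.16],velocity=.2)
manip.pause(.3)
o=manip.observe();print(o["t"],o["tcp_pos"],o["opening"],o["grip_force"],o["wrist_force"])
a=[cv2.resize(manip.camera(c)[y:y+200,x:x+200],None,fx=2,fy=2,interpolation=cv2.INTER_CUBIC) for c,x,y in(("top",100,130),("side",200,200))]
cv2.imwrite("pics/hold1.png",np.hstack(a)[:,:,::-1])
print(proj("top",[.4905,.2655,.045]),proj("side",[.4905,.2655,.045]))
```

```text
4.8917 [ 0.43913029 -0.00736868  0.05021497] 0.06038665388799809 29.955775760899996 [-0.58698492  0.78182022  4.52187444]
5.775 [ 0.43828808 -0.00752354  0.15933565] 0.06011651643036129 29.952449722622987 [-0.48702272 -1.11033534 -2.11035266]
7.6167 [0.49056481 0.26502834 0.16011647] 0.060210541347021376 29.952478269551648 [ 0.3149945  -0.14164246 -1.89249094]
[[187.70944385 238.68721891]] [[295.22285666 352.89168692]]
```

View pics/hold1.png

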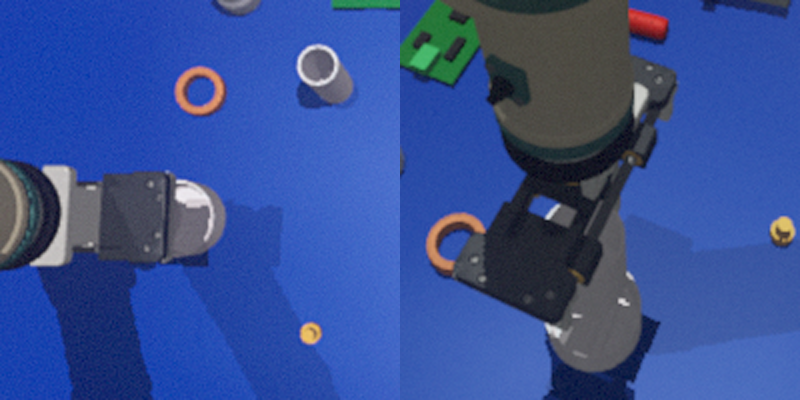

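The held cup is centred on the fingers in x (both near row 237 in top), and its bottom is over the wide cup in side at about (297,367). Lowering.

```bash
cat >> h.py <<'E'
def lower(x,y,zs,vel=.04,df=4):
    f0=manip.observe()["wrist_force"]
    for z in zs:
        manip.line_to([x,y,z],velocity=vel);o=manip.observe();d=o["wrist_force"]-f0
        print(round(o["t"],2),np.round(o["tcp_pos"],4),np.round(d,1),round(o["opening"],4))
        if abs(d[2])>df or np.hypot(*d[:2])>8: break
    return o
E
python3 - <<'E'
from h import *
p=(.4905,.2655)
lower(*p,[.115],.12); lower(*p,[.09,.075,.065,.060,.057,.055,.054,.053,.052,.051],.05)
E
```

```text
8.24 [0.4906 0.2656 0.115 ] [-0.2  0.1  0.9] 0.0604
8.89 [0.4905 0.2655 0.0899] [ 0.7 -0.4 -0.3] 0.0603
9.34 [0.4902 0.2653 0.0746] [0.2 0.2 0.6] 0.0602
9.69 [0.4902 0.2653 0.0646] [ 0.6  0.3 -0.6] 0.0601
9.94 [0.4903 0.2654 0.0597] [ 0.4  0.2 -0.8] 0.0601
10.19 [0.4904 0.2655 0.0569] [ 0.2 -0.2 -0.4] 0.0604
10.44 [0.4904 0.2655 0.0549] [0.7 0.2 0.2] 0.06
10.69 [0.4907 0.2656 0.0543] [-0.   0.1  3.5] 0.0604
10.94 [0.4907 0.2656 0.0542] [-2.5 -0.8 12.6] 0.0603
```

Run:
```python
from h import *
D=down(np.pi)
manip.line_to([.4905,.2655,.0542],velocity=.05);manip.pause(.1)
manip.set_gripper(.094);manip.pause(.3)
manip.line_to([.4905,.2655,.15],velocity=.15)
manip.move_ptp([.6465,.1,.2],D)
a=[cv2.resize(manip.camera(c)[y:y+200,x:x+200],None,fx=2,fy=2,interpolation=cv2.INTER_CUBIC) for c,x,y in(("top",100,130),("side",200,200))]
cv2.imwrite("pics/seat1.png",np.hstack(a)[:,:,::-1]);print(manip.observe()["t"])
```

```text
14.1083
```

View pics/seat1.png

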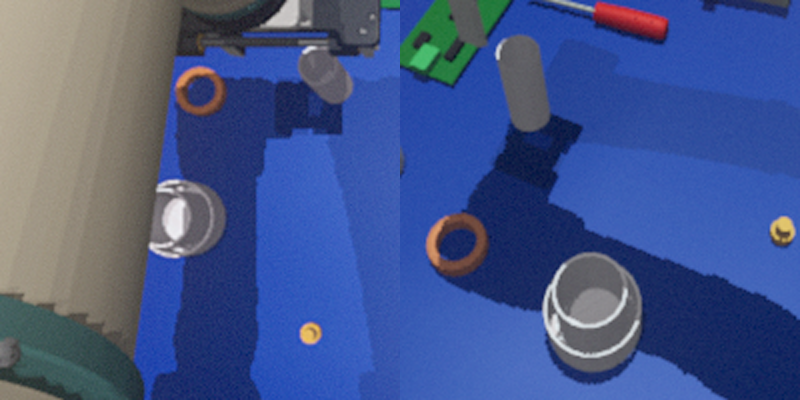

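The middle cup stands upright inside the wide cup: side rims are concentric around crop (590,300), i.e. pixel (295,350). Now the slim cup.

Run:
```python
from h import *
x,y=.6465,.1; p=(.4905,.2655)
manip.line_to([x,y,.085],velocity=.12)
manip.set_gripper(.02)
o=manip.observe();print(o["t"],o["tcp_pos"],o["opening"],o["grip_force"])
manip.line_to([x,y,.22],velocity=.15)
manip.line_to([*p,.22],velocity=.2);manip.pause(.3)
o=manip.observe();print(o["t"],o["tcp_pos"],o["opening"],o["grip_force"])
a=[cv2.resize(manip.camera(c)[y:y+200,x:x+200],None,fx=2,fy=2,interpolation=cv2.INTER_CUBIC) for c,x,y in(("top",100,130),("side",200,200))]
cv2.imwrite("pics/hold2.png",np.hstack(a)[:,:,::-1])
for z in(.084,.135): print(z,proj("top",[*p,z]),proj("side",[*p,z]))
```

```text
16.075 [0.6465249  0.09997032 0.08497355] 0.041631553303981245 29.999572774395347
18.7083 [0.49091819 0.26493144 0.21991207] 0.0418132812688702 29.999176086857915
0.084 [[180.61038299 238.49122463]] [[294.04878806 344.73584411]]
0.135 [[170.15035127 238.20243904]] [[292.3432016  332.88773311]]
```

View pics/hold2.png

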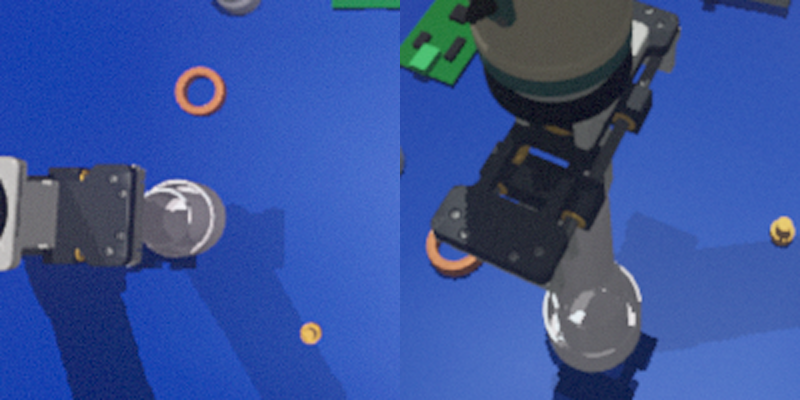

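The slim cup hangs over the middle cup's mouth, whose rim centre in side is about (295,345) as predicted. Lowering it.

Run:
```python
from h import *
p=(.4905,.2655)
lower(*p,[.175,.15,.125,.11,.104],.06); lower(*p,[.1,.097,.095,.094,.093,.092,.091,.09],.05)
```

```text
19.71 [0.4908 0.2657 0.1752] [ 0.4 -1.1 -1.3] 0.0417
20.27 [0.4904 0.2654 0.1497] [-1.3 -0.7 -1.1] 0.0417
20.84 [0.4904 0.2654 0.1247] [ 0.3  0.  -1.5] 0.0417
21.24 [0.4902 0.2653 0.1095] [-0.9 -0.4 -1.4] 0.0416
21.49 [0.4903 0.2654 0.1037] [-0.2 -0.2 -0.4] 0.0421
21.74 [0.4903 0.2654 0.0998] [ 0.6 -0.1  0.4] 0.0419
21.99 [0.4904 0.2654 0.0968] [ 0.3  0.4 -0.6] 0.042
22.24 [0.4904 0.2654 0.0949] [ 0.2 -0.2 -1. ] 0.0417
22.49 [0.4905 0.2655 0.094 ] [-0.3 -0.   0.4] 0.042
22.74 [0.4905 0.2655 0.093 ] [ 0.1 -0.3 -0.5] 0.0417
22.99 [0.4907 0.2655 0.0929] [-1.6 -1.4  6.1] 0.0419
```

Run:
```python
from h import *
p=(.4905,.2655)
manip.line_to([*p,.093],velocity=.05);manip.pause(.1)
manip.set_gripper(.094);manip.pause(.35)
manip.line_to([*p,.22],velocity=.15)
manip.move_ptp([.519,-.199,.2],down(np.pi+.154))
manip.set_gripper(.045)
A=[manip.camera("top")[150:300,120:540],manip.camera("side")]
cv2.imwrite("pics/seat2.png",cv2.resize(A[1][100:400,200:500],None,fx=2,fy=2,interpolation=cv2.INTER_CUBIC)[:,:,::-1])
cv2.imwrite("pics/top2.png",cv2.resize(A[0],None,fx=1.9,fy=1.9,interpolation=cv2.INTER_CUBIC)[:,:,::-1])
print(manip.search_frame("shutter_tab","side"),proj("side",[.519,-.199,.093]),manip.observe()["t"],manip.observe()["opening"])
```

```text
[{'position': [369.3, 155.1], 'score': 0.82}] [[371.72301605 152.09920064]] 28.3667 0.04481513387138286
```

View pics/seat2.png

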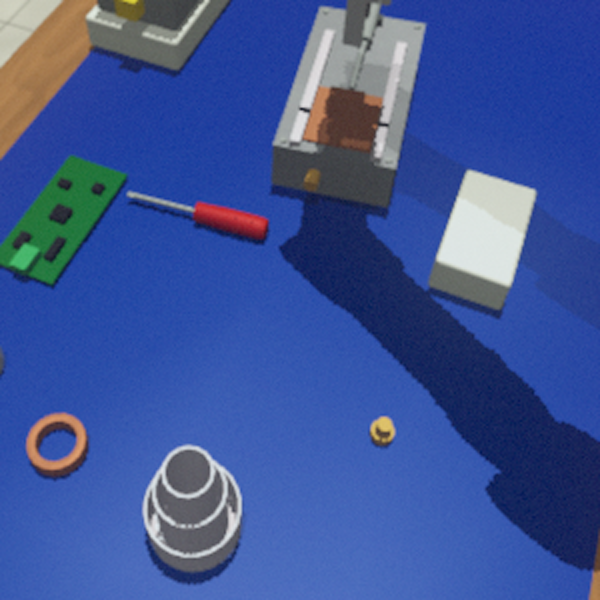

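All three cups are nested and upright, with rims around crop (190,490). The tab is in shadow near crop (350,110), and the black rail marks are at crop (306,109) and (383,125). Pinching the tab next.

Run:
```python
from h import *
x,y=.519,-.199
manip.line_to([x,y,.125],velocity=.12)
lower(x,y,[.11,.098,.09,.085],.08,5)
f0=manip.observe()["wrist_force"]
manip.set_gripper(.005);manip.pause(.2)
o=manip.observe();print(o["t"],o["tcp_pos"],o["opening"],o["grip_force"],o["wrist_force"]-f0,f0)
```

```text
29.48 [ 0.5189 -0.199   0.1101] [0.1 0.3 1.5] 0.045
29.77 [ 0.5187 -0.1989  0.0978] [-0.2  0.7  0.9] 0.045
30.02 [ 0.5187 -0.1989  0.0897] [-0.1  0.6 -0.1] 0.0451
30.27 [ 0.5188 -0.1989  0.0848] [ 0.1  0.4 -0. ] 0.0452
31.0583 [ 0.5189393  -0.1984161   0.08507897] 0.013647299332177875 29.99611884355545 [-0.95909836  3.31760981  2.28254777] [ 0.26160032 -0.38870934 -0.5243863 ]
```

Run:
```python
from h import *
d=np.array([np.sin(.154),-np.cos(.154),0]);p=np.array([.519,-.199,.085]);f0=np.array([.26,-.39,-.52])
def go(s):
    manip.line_to(p+d*s,velocity=.03);manip.pause(.15);o=manip.observe();f=o["wrist_force"]-f0
    print(round(o["t"],2),s,"s",round((o["tcp_pos"]-p)@d,4),"spring",round(-f@d,2),np.round(f,1));return -f@d
for s in(-.001,-.002,-.003,-.004,-.005):
    if go(s)<0: break
for s in(0,.005,.01,.02,.03): go(s)
```

```text
31.46 -0.001 s -0.0011 spring 3.95 [-1.   3.8  4.3]
31.86 -0.002 s -0.002 spring 3.22 [-1.4  3.   4.8]
32.26 -0.003 s -0.0022 spring 0.99 [-0.3  1.   2.9]
32.66 -0.004 s -0.0024 spring -5.48 [ 1.  -5.4  1.5]
33.09 0 s -0.0021 spring 3.8 [-0.9  3.7  5.2]
33.56 0.005 s 0.0025 spring 3.95 [-1.6  3.7  5.6]
34.02 0.01 s 0.0072 spring 5.19 [-1.8  5.   7.2]
34.66 0.02 s 0.0164 spring 6.07 [-2.1  5.8  7.5]
35.29 0.03 s 0.0257 spring 7.4 [-3.3  7.   8.2]
```

Run:
```python
from h import *
d=np.array([np.sin(.154),-np.cos(.154),0]);p=np.array([.519,-.199,.085]);f0=np.array([.26,-.39,-.52])
s=.038
for k in range(5):
    manip.line_to(p+d*s,velocity=.03);manip.pause(.3);o=manip.observe();a=(o["tcp_pos"]-p)@d;f=o["wrist_force"]-f0
    print(round(o["t"],2),round(s,4),round(a,4),round(-f@d,2),np.round(o["tcp_pos"],4),round(o["grip_force"],1),round(o["opening"],4))
    if abs(.0378-a)<.0008: break
    s+=.0378-a
manip.pause(.5);o=manip.observe();print((o["tcp_pos"]-p)@d)
cv2.imwrite("pics/end.png",cv2.resize(manip.camera("side")[90:240,290:440],None,fx=4,fy=4,interpolation=cv2.INTER_CUBIC)[:,:,::-1])
```

```text
36.01 0.038 0.033 7.53 [ 0.5238 -0.2317  0.085 ] 30.0 0.0141
36.62 0.0428 0.0374 8.82 [ 0.5245 -0.236   0.085 ] 30.0 0.0136
0.037403957614122345
```

View pics/end.png

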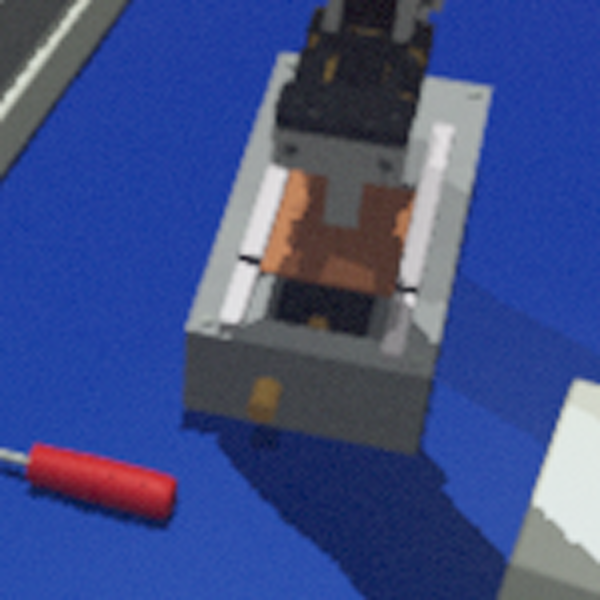

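The shutter's trailing edge, crop (262,268) to (395,292), lies level with the black marks at (250,259) and (407,290). The travel from the TCP is about 39.6 mm and the spring force reads 8.8 N. All agree, so I hand in.

```bash
python3 -c "
from rig import manip
print(manip.finish_job())"
```

```text
the job is handed in; nothing more can be done
None
```

I handed the job in with the three cups nested upright and the shutter held in the gripper at about 39.6 mm of its 80 mm travel; the hand-in call returned no verdict.

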